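# Shear the top steel plate off its stack into the sanding nest and latch it

## Task

Load the sanding jig: press lightly on the top plate of the stack and slide it sideways off the pile, along the bed into the nest until it butts against the end stop, without lifting it and without shifting the plates beneath. Then swing the latch fully across behind it, let go, and leave everything else on the bench where it is. Press and push gently, never more than about 30 N, so that neither plate nor stop is marked.

Things in the scene. Friction and masses are not known exactly. Their poses are not given: they have to be found in the camera images.
- jig: Fixed plywood board 260 x 360 x 12 mm with a plate magazine and, beside it, a sanding nest. Origin on the bench top (z 0) under the board's middle; +y is the direction in which a plate slides from magazine to nest, x across it, z up. All points below are in this frame, in mm. Plates, bed and rails are smooth oily metal, rigid: friction about 0.12 among themselves; fingertips grip a plate better
- magazine (a point): Middle of the magazine's floor, under the stack: x 0, y -80, z 12. The stack of four stands between a full-width back fence (inner face y -138, top z 45, 9 above the top plate: no room to push from behind) and two posts on each side (inner faces x +-76.5, top z 39, from y -130 to -40). Open above and towards the nest
- nest_home (a point): Where the centre of the top plate must end: x 0 (+-3), y 85, z 31.5, i.e. 165 mm along +y from the stack (axes as the jig's). The aluminium bed lies 3 mm below this point, at z 28.5 (1.5 below the underside of the stack's top plate), from y -18 to 152. Side rails guide the plate (inner faces x +-78, top z 32.5, flared mouths; -x rail from y -15, +x rail from y 35)
- end_stop: Fixed flat steel bar across the far end of the nest, 172 mm across the slide, 12 mm along it, 4.5 mm high on the bed. Origin: middle of the lower edge of the face that the plate butts against (x 0, y 140, z 28.5 in the jig frame); axes as the jig's
- plate3_center (a point): Centre (half-way up) of the top plate, the one to move: plain laser-cut steel, 110 mm along the slide (its y), 150 mm across (its x), 6 mm thick, about 0.8 kg, rows of narrow dark slots. At the start its top is about 36 mm over the bench; on the bed its top is at 34.5 mm. Too wide to be gripped; a fingertip pressed on it with 10 to 15 N drags it along, lighter ones may slip
- plate2: Second plate of the stack, same size and look as the top one; origin at the centre of its underside. Must stay in the stack
- plate1: Third plate from the top, same; must stay
- plate0: Lowest plate, lying on the board, same; must stay
- latch_grip (a point): Centre of the latch's upright round black grip: 14 mm in diameter, 32 mm tall (16 mm above and below this point; its top is about 68 mm over the bench), standing at the end of the latch's flat steel bar
- latch_pivot (a point): Upright pivot axis of the latch, x 88, y 20.5 of the jig frame, at the underside of its bar (z 31). The bar is flat steel, 48 mm long, 16 wide, 5 thick (z 31 to 36); its grip stands 40 mm from this axis
- latch (a joint): Swing latch. 0 rad: bar points to the jig's -y, beside the plate's path; it grows as the bar swings inwards over the bed (clockwise seen from above); pi/2, its limit: bar points to -x, across the path, 1.5 mm behind a plate that is home. Range -0.7 to 1.571, starts from -0.6 to 0. Friction about 1.5 N at the grip; stays where left. Meeting a plate's rear edge, it pushes the plate on
- sander: Random orbital sander, teal, standing on its 125 mm pad, 160 mm tall, with a black dust bag to its +x. Bystander
- cleaner: Clear bottle of cleaner with blue cap and label, 68 mm in diameter, 215 mm tall. Bystander
- disc_pack: Stack of grey sanding discs, 125 mm in diameter, 16 mm high. Bystander
- square: Engineer's square, stock 100 mm, blade 150 mm, lying flat. Bystander
- tape_measure: Yellow tape measure, 72 x 66 x 34 mm. Bystander
- sanding_block: Cork sanding block, 87 x 31 x 30 mm, lying on the jig's board beyond the end stop. Bystander
- deburrer: Deburring tool, black handle 14 mm thick, 135 mm long in all, lying on the jig's board on the -x side of the nest. Bystander
Mind the look-alikes: they are no part of the job. Leave any purple look-alike of the part that bears plate3_center alone.

How it is judged:
By the outcome, as a careful person would: the job done as asked, in the order asked, and still so for the second after the job is handed in, with the robot touching nothing.
It also fails if it takes over 72 s, if anything falls off the work surface, if the arm or the gripper's body presses on something with over 40 N, if the wrist force passes 120 N, or if a joint passes its speed limit or range.

## Robot

A 6-joint arm with a two-finger parallel gripper is mounted at the origin on the work surface. World frame = base frame: x ahead of the robot, y to its left, z up, the work surface at z = 0. Lengths are in m, angles in degrees, forces in N, time in s.
With the tool pointing down it reaches from about 0.4 to 0.825 m from the base axis. Payload 7 kg.
Tool frame: the origin (TCP) lies at the very end of the fingers, on their centre line; the grasp point (between the pads) lies 19 mm behind it (ctrl.grip_point_offset is the distance from the TCP to the grasp point, in m); x points along the fingers, z is the direction in which the jaws open and shut, and the axes are right-handed (so a half turn about x gives the same grasp; the last joint's range is limited). The gripper opens to 88 mm and grips with 3 to 60 N. Pads are 19 mm wide; open, the fingers measure 130 mm over their backs; the gripper's body (78 mm by 193 mm) begins 47 mm behind the grasp point.
Start: joints at [-59.066, 20.546, 0.682, 0, -70.136, -16.507], TCP at [0.168, -0.654, 0.227] pointing down, gripper open.
Joint ranges: [-176.03, 176.03], [-82.01, 121.73], [-58.28, 71.71], [-173.87, 95.51], [-174.79, -0.11], [-173.66, 173.66]. Speed limits (degrees/s): [136.94, 136.94, 172.46, 180, 180, 180].

## Interface

Orientations are given as [roll, pitch, yaw] about the fixed x, y, z axes, in that order (R = Rz(yaw) Ry(pitch) Rx(roll)).
In Python, from plant import get_obs, snapshot, calibration, close_job, ctrl gives the robot as it stands.
- The arm moves only by the tool move_arm, never from a script. Its argument "commands" is a list that holds one entry, the list of rows, each a list of 4 numbers: the shift along the tool's x, y, z in cm, then the turn about the tool's x in rad. In form: [[[dx, dy, dz, spin], ...]]. A call has 1 to 8 rows; each row shifts and turns the commanded pose from where the row before left it, along the tool's axes as they then stand; what a row does not reach is not made up. A row lasts 1/10 s, in which the tool goes at most 50 mm and 8.59 degrees, less where a joint would pass 70% of its speed; a pose out of reach is approached as far as the arm can. A call with a gripper value outside its range is refused whole. "jaw" is the finger opening in cm, from 0 to 8.76, set as the call begins (left out, the last holds). The fingers move at their own pace and stop on an object; the grip force is fixed at half the most. Time passes only in rows, so rows that do not move let the fingers close. It gives the time, the measured TCP pose, the force and the opening at its end, in the units of the state.
- get_obs(): the state, without advancing time (a new reading comes with each control period).
- snapshot(name): name is "scene" or "side" or "wrist"; returns (picture, depth): 420x560x3 uint8, red, green, blue; 420x560 float32, m along the optical axis (not along the pixel's ray), 0 where there is no reading.
- calibration(name): a dict with "mtx" (3x3 intrinsics, pixels), "T" (4x4, takes a point from camera to world coordinates); the wrist camera has in their place "tool_from_camera" (4x4, takes a point from camera to tool coordinates, whose origin is the TCP and whose axes are the tool frame's). Camera axes: x right, y up, looking along -z (the intrinsics and any distortion apply to the point x, -y, -z); pixel columns grow to the right and rows downward; lengths in m; the calibration is good to about 2 mm. The wrist camera is an equidistant fisheye: a pixel r from the principal point sees the ray r / f radians off the axis. A picture is of the moment at which its call begins: read the wrist's pose just before it. calibration takes no time and is no camera call.
- close_job(): hands the job in, once; it reports no verdict.
The state is a dict: "clock": time; "joint_pos": joint angles; "qvel": joint speeds; "tau": joint torques, N m; "tool_pos": TCP position; "orientation": TCP orientation; "force": force on the tool from outside, world axes, zero at the start; "moment": the same for the moment, N m; "opening": finger opening in m.
Only numpy, scipy, OpenCV 4.12 (cv2) and the standard library are available. Lean on these libraries where they do the work, as an engineer would, in place of code of your own. Each camera call takes 0.05 s, during which the arm holds its last target. There are 200 camera calls.

## Working session

There is one attempt and no reset: what is moved stays moved. The work goes in short steps, Python scripts to look and compute and a tool call to move; the robot and the scene stay as the last step left them, time stands still between calls to the robot, and variables do not carry over. Pictures are saved under pics/ and viewed, about 8 in all and at most 12, crops included, and the job is handed in when it is done.

Besides the shell and the picture viewer there is one more tool, called after "Call:" by a JSON object that holds its "op" and its "data", one argument or row to a line. move_arm: Moves the arm, as the interface text tells. Its arguments: {"type":"object","properties":{"commands":{"type":"array"},"jaw":{"type":"number"}},"required":["commands"]}

```bash
mkdir -p pics; cat > h.py <<'E'
import numpy as np, cv2
from plant import get_obs, snapshot, calibration, close_job, ctrl
from scipy.spatial.transform import Rotation as R
def snap(n,f):
    o=get_obs(); p,d=snapshot(n); cv2.imwrite(f'pics/{f}.png',p[...,::-1]); np.savez(f'pics/{f}.npz',d=d,pos=o['tool_pos'],ori=o['orientation']); return p,d
def px(n,f,u,v,z=None,depth=None):
    c=calibration(n); s=np.load(f'pics/{f}.npz'); d=s['d']; K=c['mtx']
    if n=='wrist':
        T=np.eye(4);T[:3,:3]=R.from_euler('xyz',s['ori'],degrees=True).as_matrix();T[:3,3]=s['pos'];T=T@c['tool_from_camera']
        a=np.array([(u-K[0,2])/K[0,0],(v-K[1,2])/K[1,1]]);r=np.hypot(*a);k=np.sin(r)/r if r>1e-9 else 1
        ray=np.array([a[0]*k,-a[1]*k,-np.cos(r)])
    else:
        T=c['T']; dist=c.get('dist',None)
        q=cv2.undistortPoints(np.array([[[u,v]]],float),K,dist)[0,0]; ray=np.array([q[0],-q[1],-1])
    D=T[:3,:3]@ray;o=T[:3,3]
    if z is not None: return o+D*(z-o[2])/D[2]
    dd=d[int(round(v)),int(round(u))] if depth is None else depth
    return o+D*dd/abs(ray[2])
E
python3 - <<'E'
from h import *
for n in ('scene','side','wrist'): snap(n,n+'0'); c=calibration(n); print(n,{k:np.round(v,3).tolist() if not isinstance(v,str) else v for k,v in c.items()})
a=[cv2.imread(f'pics/{n}0.png') for n in('scene','side','wrist')]
o=get_obs();print(o)
E
```

```text
scene {'mtx': [[399.594, 0.0, 283.653], [0.0, 399.594, 213.547], [0.0, 0.0, 1.0]], 'T': [[-0.329, -0.804, 0.495, 1.086], [0.944, -0.287, 0.162, 0.197], [0.011, 0.521, 0.854, 1.096], [0.0, 0.0, 0.0, 1.0]]}
side {'mtx': [[444.342, 0.0, 280.262], [0.0, 444.342, 203.01], [0.0, 0.0, 1.0]], 'T': [[-0.973, 0.106, -0.204, 0.165], [-0.229, -0.504, 0.833, 1.338], [-0.014, 0.857, 0.515, 0.9], [0.0, 0.0, 0.0, 1.0]]}
wrist {'mtx': [[325.192, 0.0, 279.037], [0.0, 325.192, 206.632], [0.0, 0.0, 1.0]], 'tool_from_camera': [[-0.001, 0.295, -0.955, -0.157], [0.0, 0.955, 0.295, 0.08], [1.0, -0.0, -0.001, 0.001], [0.0, 0.0, 0.0, 1.0]]}
{'clock': 0.15, 'joint_pos': array([-5.90683270e+01,  2.05814622e+01,  6.46949700e-01, -1.24606467e-02,
       -7.01361937e+01, -1.65077311e+01]), 'qvel': array([ 0.06428406, -0.14042288,  0.16085912,  0.06803411, -0.15534117,
        0.00853702]), 'tau': array([ 1.20571030e-04, -5.83277857e+01,  2.93290722e+01,  7.00119898e+00,
        8.80970765e-03, -1.24193134e-04]), 'tool_pos': array([ 0.16802329, -0.65338463,  0.22585944]), 'orientation': array([  7.10092191,  89.92832958, 111.52062266]), 'force': array([0.09716302, 0.77560519, 0.46700519]), 'moment': array([ 0.00012843,  0.025682  , -0.02457258]), 'opening': 0.08738434218249719}
```

View pics/scene0.png

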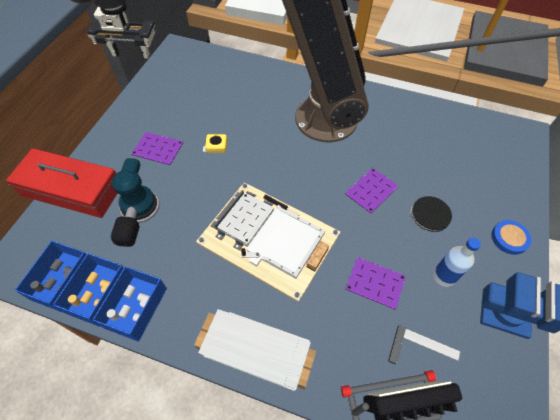

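View pics/side0.png

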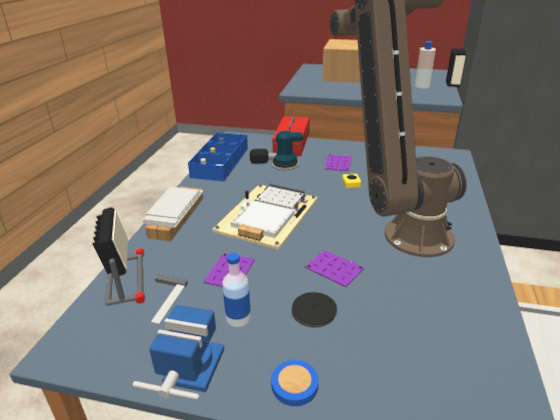

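The jig is at about (268,240) in the scene view, with the grey slotted stack at (246,217). The purple look-alikes at (157,148), (371,190) and (376,283) are not part of the job. Next is one close crop to confirm this and pick reference points.

```bash
python3 - <<'E'
import cv2
a=cv2.imread('pics/scene0.png')[175:305,190:345]
cv2.imwrite('pics/c0.png',cv2.resize(a,None,fx=5,fy=4.6154,interpolation=cv2.INTER_CUBIC) if 0 else cv2.resize(a,None,fx=4.6,fy=4.6,interpolation=cv2.INTER_CUBIC))
E
```

```text
(no output)
```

View pics/c0.png

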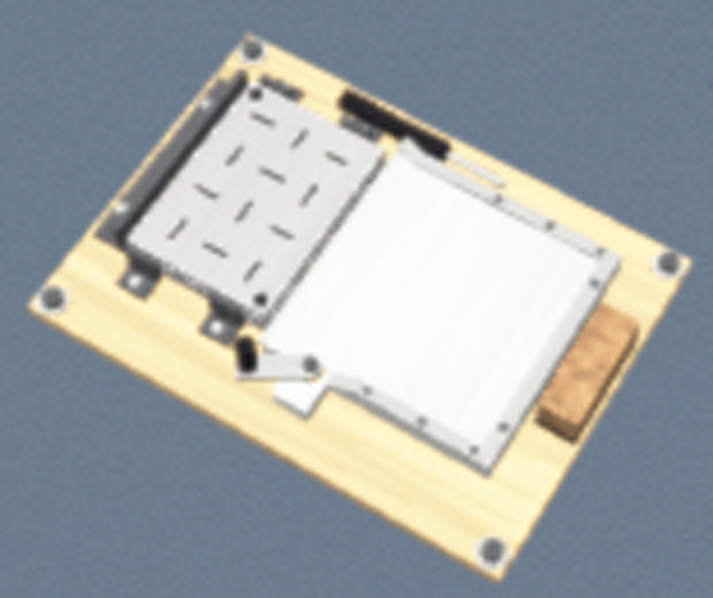

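```bash
cat >> h.py <<'E'
def fitjig(J,W):
    J=np.array(J,float);W=np.array(W)[:,:2];a=J-J.mean(0);b=W-W.mean(0)
    th=np.arctan2((a[:,0]*b[:,1]-a[:,1]*b[:,0]).sum(),(a*b).sum()); c,s=np.cos(th),np.sin(th);M=np.array([[c,-s],[s,c]])
    t=W.mean(0)-M@J.mean(0); return th,t,W-(J@M.T+t)
E
python3 - <<'E'
from h import *
P=[(250,33),(692,262),(500,577),(28,305)]
J=np.array([(-130,-180),(-130,180),(130,180),(130,-180)])/1e3
W=[px('scene','scene0',190+(u+.5)/4.6-.5,175+(v+.5)/4.6-.5,z=.012) for u,v in P]
W2=[px('scene','scene0',190+u/4.6,175+v/4.6) for u,v in P]
print(np.round(W,4),np.round(W2,4))
th,t,r=fitjig(J,W);print(np.degrees(th),t,np.round(r,4))
M=np.array([[np.cos(th),-np.sin(th)],[np.sin(th),np.cos(th)]])
for n,q in dict(mag=(0,-.08),home=(0,.085),piv=(.088,.0205)).items(): p=M@q+t; print(n,p,np.hypot(*p))
print('plate ctr px',px('scene','scene0',190+256/4.6,175+195/4.6,z=.036), 'grip top',px('scene','scene0',190+247/4.6,175+343/4.6,z=.068))
E
```

```text
[[ 0.3846 -0.1744  0.012 ]
 [ 0.4604  0.1773  0.012 ]
 [ 0.7122  0.1236  0.012 ]
 [ 0.6393 -0.2288  0.012 ]] [[ 0.3803 -0.1754  0.0037]
 [ 0.4548  0.1786  0.0008]
 [ 0.7069  0.1239 -0.0055]
 [ 0.6405 -0.2266  0.0131]]
-11.963796901490582 [ 0.54909987 -0.02556497] [[-0.      0.0003]
 [ 0.0011 -0.0002]
 [-0.0014  0.0001]
 [ 0.0003 -0.0002]]
mag [ 0.53251638 -0.10382727] 0.5425438239226591
home [0.56671983 0.05758873] 0.5696383260272562
piv [ 0.63943792 -0.02375209] 0.6398789084731807
plate ctr px [ 0.52372508 -0.11015551  0.036     ] grip top [ 0.64174    -0.06593722  0.068     ]
```

```bash
cat >> h.py <<'E'
TH=np.radians(-11.96); T0=np.array([.5491,-.0256])
def jw(x,y): # jig mm -> world m
    c,s=np.cos(TH),np.sin(TH); return np.array([c*x-s*y,s*x+c*y])/1e3+T0
def wj(p):
    c,s=np.cos(TH),np.sin(TH); d=(np.array(p[:2])-T0)*1e3; return np.array([c*d[0]+s*d[1],-s*d[0]+c*d[1]])
def tool():
    o=get_obs(); return o,R.from_euler('xyz',o['orientation'],degrees=True).as_matrix()
def rep():
    o,A=tool(); az=A[:,2]; print('jig',np.round(wj(o['tool_pos']),1),'z',round(o['tool_pos'][2]*1e3,1),'zaxis jig-heading',round(np.degrees(np.arctan2(az[1],az[0])-TH),2),'F',np.round(o['force'],1),'j',np.round(o['joint_pos'],1),'t',o['clock']); return o,A
def go(x,y,z):
    o,A=tool(); print('move cm tool',np.round(A.T@(np.array([*jw(x,y),z/1e3])-o['tool_pos'])*100,2))
E
python3 - <<'E'
from h import *
o,A=rep();print(np.round(A,3));go(0,-50,100)
for n,(x,y) in dict(press=(0,-50),end=(0,115),g0=(99,-18),g1=(48,20.5)).items():print(n,jw(x,y))
E
```

```text
jig [-242.7 -693.1] z 225.9 zaxis jig-heading 116.38 F [0.1 0.8 0.5] j [-59.1  20.6   0.6  -0.  -70.1 -16.5] t 0.15
[[-0.    -0.968 -0.249]
 [ 0.001 -0.249  0.968]
 [-1.     0.     0.001]]
move cm tool [ 12.64 -50.32  46.82]
press [ 0.53873856 -0.07451463]
end [0.57293131 0.08690364]
g0 [ 0.64222084 -0.06372491]
g1 [ 0.60030623 -0.01549198]
```

Call:
{"op": "move_arm", "data": {
  "commands": [
    [[0,0,0,0.115],[0,0,0,0.115],[0,0,0,0.115],[0,0,0,0.115],[0,-1.6,4.2,0],[0,-1.6,4.2,0],[0,-1.6,4.2,0],[0,-1.6,4.2,0]]
  ],
  "jaw": 0
}}

```text
clock: 0.95
tool_pos: [0.2659, -0.501, 0.2262]
orientation: [45.4, 90.0, 123.5]
force: [1.1, -0.5, 0.5]
opening: 0.0293
```

Call:
{"op": "move_arm", "data": {
  "commands": [
    [[0,-1.6,4.2,0],[0,-1.6,4.2,0],[0,-1.6,4.2,0],[0,-1.6,4.2,0],[0,-1.6,4.2,0],[0,-1.6,4.2,0],[0,-1.6,4.2,0],[0,-1.6,4.2,0]]
  ]
}}

```text
clock: 1.75
tool_pos: [0.4607, -0.1985, 0.2267]
orientation: [-69.4, 90.0, 8.6]
force: [0.5, -0.3, 0.6]
opening: 0.0001
```

```bash
python3 - <<'E'
from h import *
rep();go(0,-50,60)
E
```

```text
jig [ -50.6 -187.4] z 226.7 zaxis jig-heading 90.04 F [ 0.5 -0.3  0.6] j [  -0.8    4.   -20.7   -0.   -65.2 -101.1] t 1.75
move cm tool [16.67 -5.07 13.74]
```

Call:
{"op": "move_arm", "data": {
  "commands": [
    [[0,-1.3,3.4,0],[0,-1.3,3.4,0],[0,-1.3,3.4,0],[3,-1.2,3.5,0],[4,0,0,0],[0,0,0,0],[0,0,0,0]]
  ]
}}

```text
clock: 2.45
tool_pos: [0.538, -0.0772, 0.1568]
orientation: [129.7, 89.9, -152.2]
force: [0.5, -0.1, -0.1]
opening: 0.0007
```

```bash
python3 - <<'E'
from h import *
rep();go(0,-50,60);snap('wrist','w1')
a=cv2.imread('pics/w1.png');cv2.imwrite('pics/w1b.png',cv2.resize(a,None,fx=1.42,fy=1.42,interpolation=cv2.INTER_CUBIC))
E
```

```text
jig [ -0.2 -52.7] z 156.8 zaxis jig-heading 90.05 F [ 0.5 -0.1 -0.1] j [  12.5   11.6  -21.5    0.   -57.  -114.5] t 2.45
move cm tool [ 9.68 -0.03  0.29]
```

View pics/w1b.png

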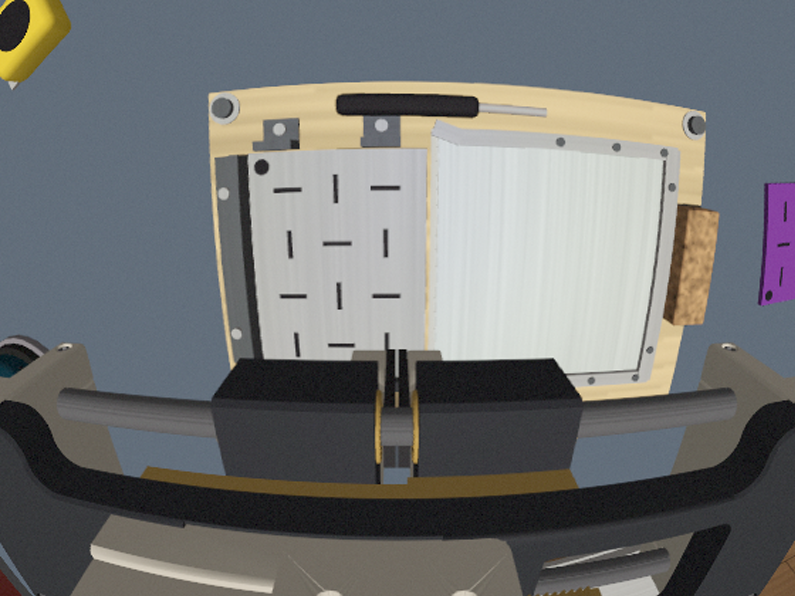

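The wrist view shows the grey stack's far edge from (252,152) to (425,150) and the end-stop corner near (666,158). I'll check the jig pose with these.

```bash
python3 - <<'E'
from h import *
for u,v,z in [(247,152,36),(426,150,36),(664,160,31),(224,107,14),(695,125,14)]: print(u,v,np.round(wj(px('wrist','w1',u/1.42,v/1.42,z=z/1e3)),1))
E
```

```text
247 152 [ -85.6 -143.4]
426 150 [-84.  -34.1]
664 160 [-88.4 130.1]
224 107 [-117.9 -166.6]
695 125 [-118.6  168.8]
```

```bash
python3 - <<'E'
from h import *
print('scene: plate corners(-x,-y),( -x,+y),(+x,+y),(+x,-y); pivot; nest stop corners -x,+x')
for u,v,z in [(247,73,36),(385,153,36),(262,320,36),(128,240,36),(311,365,36),(618,262,33),(488,470,33)]:
    print(np.round(wj(px('scene','scene0',190+(u+.5)/4.6-.5,175+(v+.5)/4.6-.5,z=z/1e3)),1))
for u,v in [(330,230),(330,120),(530,250),(400,90+0),(640,390)]: print(u,v,px('wrist','w1',u/1.42,v/1.42),wj(px('wrist','w1',u/1.42,v/1.42)))
E
```

```text
scene: plate corners(-x,-y),( -x,+y),(+x,+y),(+x,-y); pivot; nest stop corners -x,+x
[ -87.  -150.9]
[-81.5 -33.7]
[ 68.  -33.9]
[  65.1 -142.4]
[78.3 10.5]
[-91.5 141.3]
[ 80. 142.]
330 230 [ 0.49535827 -0.10867141  0.03512452] [-35.36034131 -92.4049721 ]
330 120 [ 0.42697454 -0.09664865  0.0102072 ] [-104.75110125  -94.81427542]
530 250 [0.53489441 0.01358738 0.02759225] [-22.01797915  35.39291617]
400 90 [ 0.41749268 -0.04820858  0.01005222] [-124.06531138  -49.39062778]
640 390 [0.67484081 0.10231326 0.0109619 ] [ 96.50398427 151.1936998 ]
```

Both cameras agree that the magazine, nest and latch sit about (-9.5,-9.5) mm from the board-corner frame, so I'll use the working features as the reference.

```bash
echo 'T0=jw(-9.5,-9.3)' >> h.py; python3 - <<'E'
from h import *
rep();go(0,-48,42); print('grip', wj(px('scene','scene0',190+247/4.6,175+343/4.6,z=.068)))
E
```

```text
jig [ 10.2 -43.4] z 158.0 zaxis jig-heading 90.03 F [0.8 0.2 0.8] j [ 1.250e+01  1.150e+01 -2.150e+01  1.000e-01 -5.700e+01 -1.145e+02] t 2.5
move cm tool [11.6   1.03 -0.45]
grip [108.48805186 -10.96392743]
```

Call:
{"op": "move_arm", "data": {
  "commands": [
    [[3,0.5,-0.2,0],[3,0.5,-0.3,0],[3,0,0,0],[2,0,0,0],[0.2,0,0,0],[0,0,0,0],[0,0,0,0]]
  ]
}}

```text
clock: 3.2
tool_pos: [0.5291, -0.0797, 0.0467]
orientation: [-72.2, 89.8, 5.9]
force: [0.2, 0.1, 0.5]
opening: 0.0003
```

```bash
python3 -c "
from h import *
rep()"
```

```text
jig [  1.1 -47.8] z 46.7 zaxis jig-heading 90.02 F [0.2 0.1 0.5] j [  12.5   18.3  -29.9    0.   -41.7 -114.4] t 3.2
```

Call:
{"op": "move_arm", "data": {
  "commands": [
    [[0.4,0,0,0],[0.4,0,0,0],[0.1,0,0,0],[0,0,0,0],[0,0,0,0]]
  ]
}}

```text
clock: 3.7
tool_pos: [0.5284, -0.0796, 0.0363]
orientation: [-85.8, 89.9, -7.7]
force: [-0.8, -1.0, 6.7]
opening: 0.0005
```

Call:
{"op": "move_arm", "data": {
  "commands": [
    [[0.07,0,0,0],[0,0,0,0],[0,0,0,0]]
  ]
}}

```text
clock: 4.0
tool_pos: [0.5289, -0.0796, 0.0363]
orientation: [-84.1, 89.9, -6.0]
force: [-0.6, -0.4, 11.2]
opening: 0.0005
```

Call:
{"op": "move_arm", "data": {
  "commands": [
    [[0.03,0,0.1,0],[0,0,0.2,0],[0,0,0.2,0],[0,0,0.2,0],[0,0,0.2,0],[0,0,0.1,0],[0,0,0,0]]
  ]
}}

```text
clock: 4.7
tool_pos: [0.5315, -0.0697, 0.0363]
orientation: [-82.2, 89.8, -4.1]
force: [-1.1, -0.5, 11.8]
opening: 0.0005
```

```bash
python3 - <<'E'
from h import *
rep();snap('wrist','w2')
a=cv2.imread('pics/w2.png')[80:270,130:500];cv2.imwrite('pics/w2b.png',cv2.resize(a,None,fx=2.1,fy=2.1,interpolation=cv2.INTER_CUBIC))
E
```

```text
jig [  1.5 -37.5] z 36.3 zaxis jig-heading 90.1 F [-1.1 -0.5 11.8] j [ 1.350e+01  1.920e+01 -3.030e+01  1.000e-01 -4.030e+01 -1.155e+02] t 4.7
```

View pics/w2b.png

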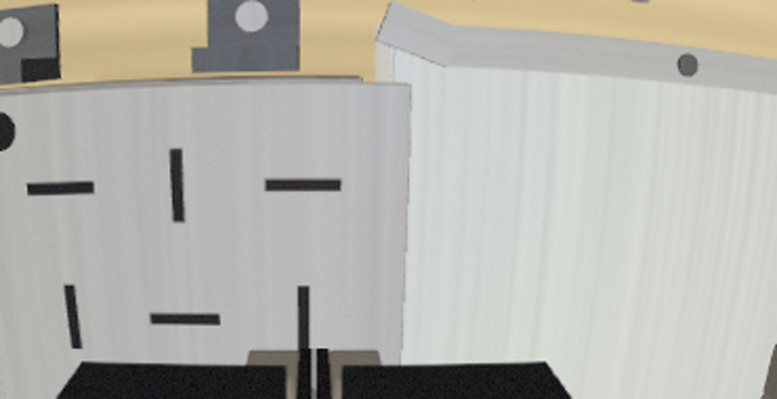

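Call:
{"op": "move_arm", "data": {
  "commands": [
    [[0,0,0.2,0],[0.02,0,0.3,0],[0.01,0,0.3,0],[0.01,0,0.3,0],[0.01,0,0.3,0],[0.01,0,0.3,0],[0.01,0,0.3,0],[0.01,0,0.2,0]]
  ]
}}

```text
clock: 5.55
tool_pos: [0.5365, -0.0482, 0.036]
orientation: [-82.6, 89.7, -4.4]
force: [-0.8, -2.6, 15.6]
opening: 0.0008
```

Call:
{"op": "move_arm", "data": {
  "commands": [
    [[0,0,0.3,0],[0,0,0.3,0],[0,0,0.3,0],[0,0,0.3,0],[0.01,0,0.3,0],[0,0,0.3,0],[0.01,0,0.3,0],[0,0,0.2,0]]
  ]
}}

```text
clock: 6.35
tool_pos: [0.5409, -0.0256, 0.0354]
orientation: [-80.2, 89.8, -2.1]
force: [-0.2, -1.3, 12.6]
opening: 0.0004
```

```bash
python3 - <<'E'
from h import *
rep();snap('wrist','w3')
a=cv2.imread('pics/w3.png')[80:270,80:500];cv2.imwrite('pics/w3b.png',cv2.resize(a,None,fx=1.9,fy=1.9,interpolation=cv2.INTER_CUBIC))
E
```

```text
jig [1.5 7.6] z 35.4 zaxis jig-heading 90.11 F [-0.2 -1.3 12.6] j [ 1.81e+01  1.97e+01 -2.97e+01  1.00e-01 -4.04e+01 -1.20e+02] t 6.35
```

View pics/w3b.png

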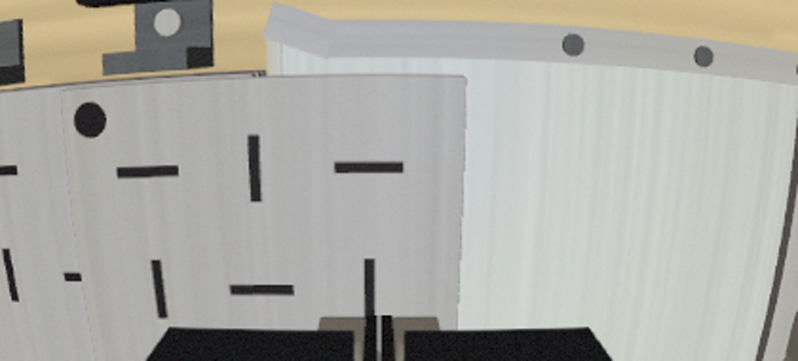

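The top plate follows the finger into the nest, with its front edge at crop x≈465 inside the rail. The second plate's edge is still at x≈262.

Call:
{"op": "move_arm", "data": {
  "commands": [
    [[0,0,0.3,0],[0.01,0,0.35,0],[0,0,0.35,0],[0.01,0,0.35,0],[0,0,0.35,0],[0.01,0,0.35,0],[0,0,0.35,0],[0.01,0,0.3,0]]
  ]
}}

```text
clock: 7.2
tool_pos: [0.5466, 0.0009, 0.0351]
orientation: [-78.2, 89.8, -0.0]
force: [-1.3, -2.5, 14.5]
opening: 0.0002
```

Call:
{"op": "move_arm", "data": {
  "commands": [
    [[0,0,0.35,0],[0,0,0.35,0],[0.01,0,0.35,0],[0,0,0.35,0],[0,0,0.35,0],[0,0,0.35,0],[0,0,0.35,0],[0,0,0.3,0]]
  ]
}}

```text
clock: 8.0
tool_pos: [0.5522, 0.0279, 0.035]
orientation: [-74.7, 89.8, 3.5]
force: [0.5, 0.9, 0.1]
opening: 0.0005
```

```bash
python3 -c "
from h import *
rep()"
```

```text
jig [ 1.4 62.3] z 35.0 zaxis jig-heading 90.1 F [0.5 0.9 0.1] j [ 2.320e+01  2.060e+01 -2.830e+01  1.000e-01 -4.090e+01 -1.252e+02] t 8.0
```

Contact was lost as the plate's rear dropped off the stack. I'll press down again gently.

Call:
{"op": "move_arm", "data": {
  "commands": [
    [[0.06,0,0,0],[0,0,0,0],[0,0,0,0]]
  ]
}}

```text
clock: 8.3
tool_pos: [0.5524, 0.0282, 0.0347]
orientation: [-68.1, 89.7, 10.1]
force: [-2.0, 1.0, 15.8]
opening: 0.0005
```

Call:
{"op": "move_arm", "data": {
  "commands": [
    [[0.08,0,0,0],[0,0,0,0],[0,0,0,0]]
  ]
}}

```text
clock: 8.6
tool_pos: [0.553, 0.0282, 0.0347]
orientation: [-69.9, 89.7, 8.3]
force: [-1.8, -0.5, 21.7]
opening: 0.0005
```

```bash
python3 - <<'E'
from h import *
rep();snap('wrist','w4')
a=cv2.imread('pics/w4.png')[80:270,30:500];cv2.imwrite('pics/w4b.png',cv2.resize(a,None,fx=1.7,fy=1.7,interpolation=cv2.INTER_CUBIC))
E
```

```text
jig [ 2.2 62.8] z 34.7 zaxis jig-heading 90.14 F [-1.8 -0.5 21.7] j [ 2.320e+01  2.060e+01 -2.830e+01  1.000e-01 -4.080e+01 -1.252e+02] t 8.6
```

View pics/w4b.png

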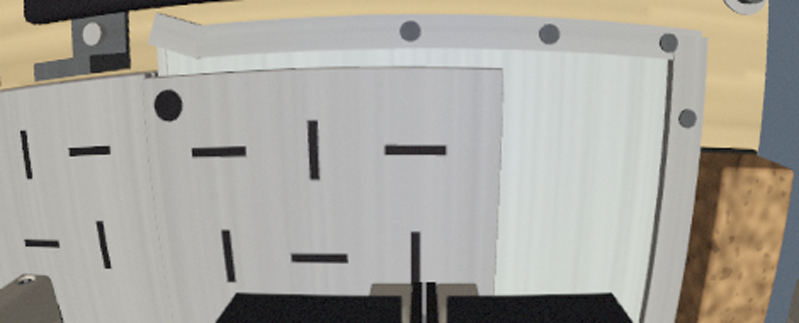

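Call:
{"op": "move_arm", "data": {
  "commands": [
    [[-0.11,0,0,0],[0,0,0.2,0],[0,0,0.35,0],[0,0,0.35,0],[0,0,0.35,0],[0,0,0.35,0],[0,0,0.35,0],[0,0,0.25,0]]
  ]
}}

```text
clock: 9.45
tool_pos: [0.5568, 0.0495, 0.0347]
orientation: [-73.5, 89.8, 4.6]
force: [-0.1, -2.8, 13.5]
opening: 0.0007
```

Call:
{"op": "move_arm", "data": {
  "commands": [
    [[0,0,0.3,0],[0,0,0.35,0],[0,0,0.35,0],[0,0,0.35,0],[0,0,0.35,0],[0,0,0.35,0],[0,0,0.25,0],[0,0,0,0]]
  ]
}}

```text
clock: 10.25
tool_pos: [0.5616, 0.0724, 0.0348]
orientation: [-67.1, 89.8, 11.1]
force: [-1.4, 0.4, 13.2]
opening: 0.0004
```

```bash
python3 -c "
from h import *
rep()"
```

```text
jig [  1.4 107.7] z 34.8 zaxis jig-heading 90.12 F [-1.4  0.4 13.2] j [ 2.720e+01  2.160e+01 -2.650e+01  1.000e-01 -4.160e+01 -1.291e+02] t 10.25
```

Call:
{"op": "move_arm", "data": {
  "commands": [
    [[0,0,0.15,0],[0,0,0.15,0],[0,0,0.15,0],[0,0,0.15,0],[0,0,0.1,0],[0,0,0,0],[0,0,0,0]]
  ]
}}

```text
clock: 10.95
tool_pos: [0.5629, 0.0789, 0.0347]
orientation: [-68.3, 89.8, 9.8]
force: [-0.8, -1.4, 12.9]
opening: 0.0006
```

Call:
{"op": "move_arm", "data": {
  "commands": [
    [[0,0,0.08,0],[0,0,0.08,0],[0,0,0,0],[0,0,0,0]]
  ]
}}

```text
clock: 11.35
tool_pos: [0.5632, 0.0804, 0.0348]
orientation: [-69.6, 89.8, 8.5]
force: [-0.8, -1.6, 12.6]
opening: 0.0003
```

```bash
python3 -c "
from h import *
o,A=rep();print(A.T@o['force']);snap('wrist','w5')
a=cv2.imread('pics/w5.png')[80:270,80:500];cv2.imwrite('pics/w5b.png',cv2.resize(a,None,fx=1.9,fy=1.9,interpolation=cv2.INTER_CUBIC))"
```

```text
jig [  1.3 115.9] z 34.8 zaxis jig-heading 90.1 F [-0.8 -1.6 12.6] j [ 2.790e+01  2.180e+01 -2.620e+01  1.000e-01 -4.180e+01 -1.298e+02] t 11.35
[-12.63907577   0.41030986  -1.73115409]
```

View pics/w5b.png

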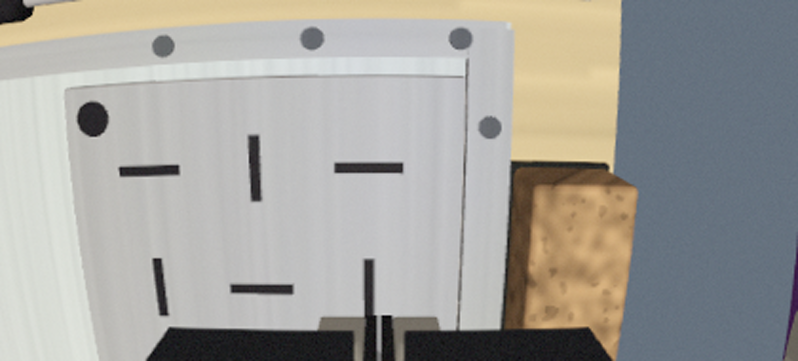

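The plate's front edge is within about a millimetre of the stop at x≈465. I'll creep until it butts.

Call:
{"op": "move_arm", "data": {
  "commands": [
    [[0,0,0.05,0],[0,0,0.05,0],[0,0,0,0],[0,0,0,0]]
  ]
}}

```text
clock: 11.8
tool_pos: [0.5633, 0.0812, 0.0348]
orientation: [-72.4, 89.8, 5.7]
force: [0.0, -2.1, 14.1]
opening: 0.0005
```

Call:
{"op": "move_arm", "data": {
  "commands": [
    [[0,0,0.05,0],[0,0,0.05,0],[0,0,0,0],[0,0,0,0]]
  ]
}}

```text
clock: 12.2
tool_pos: [0.5633, 0.0817, 0.0347]
orientation: [-82.7, 89.8, -4.6]
force: [-0.7, -3.9, 14.3]
opening: 0.0002
```

Call:
{"op": "move_arm", "data": {
  "commands": [
    [[0,0,0.05,0],[0,0,0.05,0],[0,0,0,0],[0,0,0,0]]
  ]
}}

```text
clock: 12.6
tool_pos: [0.5634, 0.0826, 0.0348]
orientation: [-84.4, 89.8, -6.2]
force: [-1.8, -4.4, 15.2]
opening: 0.0003
```

Call:
{"op": "move_arm", "data": {
  "commands": [
    [[0,0,0.05,0],[0,0,0.05,0],[0,0,0,0],[0,0,0,0]]
  ]
}}

```text
clock: 13.0
tool_pos: [0.5635, 0.0836, 0.0348]
orientation: [-86.3, 89.8, -8.2]
force: [-1.7, -4.3, 14.9]
opening: 0.0004
```

```bash
python3 -c "
from h import *
o,A=rep();print(A.T@o['force']);snap('wrist','w6')
a=cv2.imread('pics/w6.png')[105:270,290:360];cv2.imwrite('pics/w6b.png',cv2.resize(np.hstack([cv2.imread('pics/w5.png')[105:265,290:360],a[:160]]),None,fx=3.7,fy=3.7,interpolation=cv2.INTER_CUBIC))"
```

```text
jig [  1.  119.1] z 34.8 zaxis jig-heading 90.1 F [-1.7 -4.3 14.9] j [ 2.820e+01  2.190e+01 -2.600e+01  1.000e-01 -4.190e+01 -1.301e+02] t 13.0
[-14.89437024   0.70883727  -4.50556002]
```

View pics/w6b.png

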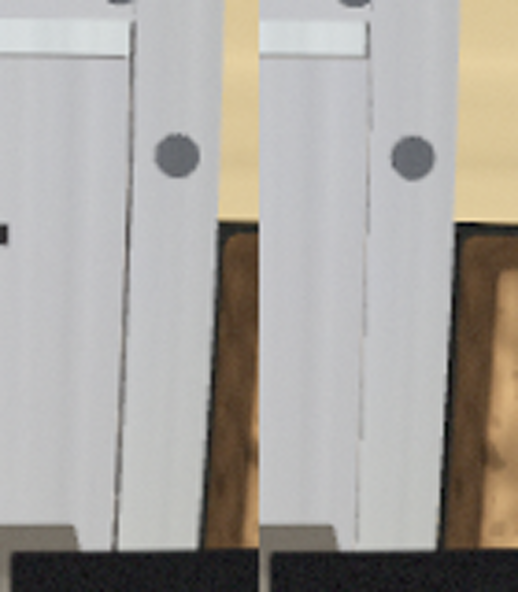

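The gap has closed to a hairline and the push force levels off at about 4.5 N, so the plate has butted. Next I lift, open to 3.4 cm and turn toward the latch. Its grip is at about (109.8,-13) in the jig frame, q ≈ -0.58.

Call:
{"op": "move_arm", "data": {
  "commands": [
    [[-1,0,0,0],[-4,0,0,0],[-4,0,0,-0.143],[-2,0,0,-0.143],[0,0,0,-0.143],[0,0,0,-0.143],[0,0,0,-0.143],[0,0,0,-0.143]]
  ]
}}

```text
clock: 13.85
tool_pos: [0.5619, 0.084, 0.1431]
orientation: [-21.9, 90.0, 105.7]
force: [0.9, 1.4, -0.3]
opening: 0.0004
```

Call:
{"op": "move_arm", "data": {
  "commands": [
    [[0,0,0,-0.143],[0,0,0,-0.143],[0,0,0,-0.143],[0,0,0,-0.143],[0,0,0,-0.143],[0,0,0,-0.143],[0,0,0,-0.143],[0,0,0,-0.143]]
  ],
  "jaw": 3.4
}}

```text
clock: 14.65
tool_pos: [0.5619, 0.084, 0.1429]
orientation: [-26.9, 90.0, 166.3]
force: [-0.4, -1.0, 0.1]
opening: 0.0341
```

Call:
{"op": "move_arm", "data": {
  "commands": [
    [[0,0,0,-0.143],[0,0,0,0],[0,0,0,0]]
  ]
}}

```text
clock: 14.95
tool_pos: [0.562, 0.084, 0.1429]
orientation: [-34.4, 90.0, 166.4]
force: [0.2, 0.0, 0.3]
opening: 0.034
```

```bash
python3 -c "
from h import *
rep();go(109.8,-13,120);snap('scene','s7')
a=cv2.imread('pics/s7.png')[175:305,190:345];cv2.imwrite('pics/s7b.png',cv2.resize(a,None,fx=4.6,fy=4.6,interpolation=cv2.INTER_CUBIC))"
```

```text
jig [ -0.6 119.1] z 142.9 zaxis jig-heading -147.31 F [0.2 0.  0.3] j [ 28.2  14.6 -19.6  -0.  -55.9  -7.5] t 14.95
move cm tool [ 2.28 17.09 -2.16]
```

View pics/s7b.png

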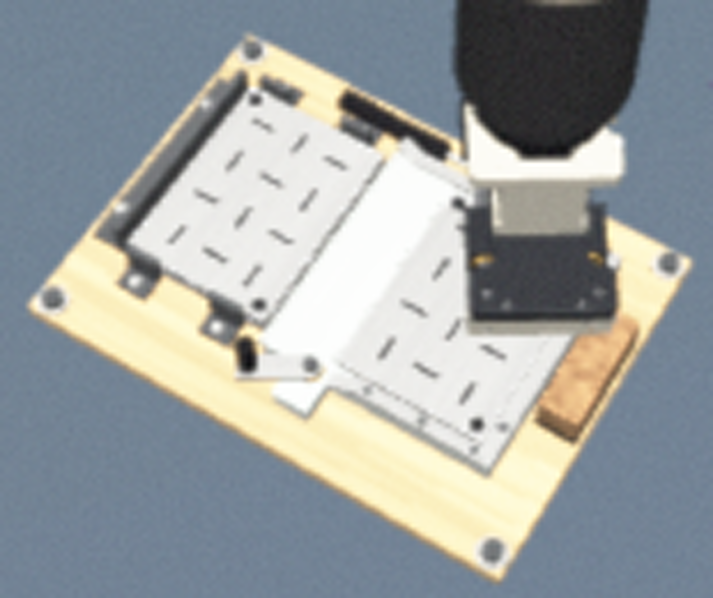

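The plate is in the nest, the stack is unchanged, and the latch grip is still at crop (245,343). Moving above it.

Call:
{"op": "move_arm", "data": {
  "commands": [
    [[0,4.3,-0.5,0],[0,4.3,-0.6,0],[0,4.3,-0.5,0],[1,4.2,-0.55,0],[3,0,0,0],[0,0,0,0],[0,0,0,0]]
  ]
}}

```text
clock: 15.7
tool_pos: [0.6428, -0.0681, 0.1025]
orientation: [-3.8, 89.9, -162.9]
force: [0.4, 0.4, 0.8]
opening: 0.034
```

```bash
python3 -c "
from h import *
rep();go(109.8,-13,46);snap('side','s8');snap('scene','s9')
a=cv2.imread('pics/s8.png')[170:250,215:325];b=cv2.imread('pics/s9.png')[190:290,200:310]
f=lambda i:cv2.resize(i,(400,int(400*i.shape[0]/i.shape[1])),interpolation=cv2.INTER_CUBIC)
a,b=f(a),f(b);a=np.vstack([a,np.zeros((b.shape[0]-a.shape[0],400,3),np.uint8)]);cv2.imwrite('pics/s8b.png',np.hstack([a,b]))"
```

```text
jig [110.  -12.9] z 102.5 zaxis jig-heading -147.15 F [0.4 0.4 0.8] j [ 11.2  23.6 -12.    0.  -54.6   9.7] t 15.7
move cm tool [ 5.65 -0.    0.01]
```

View pics/s8b.png

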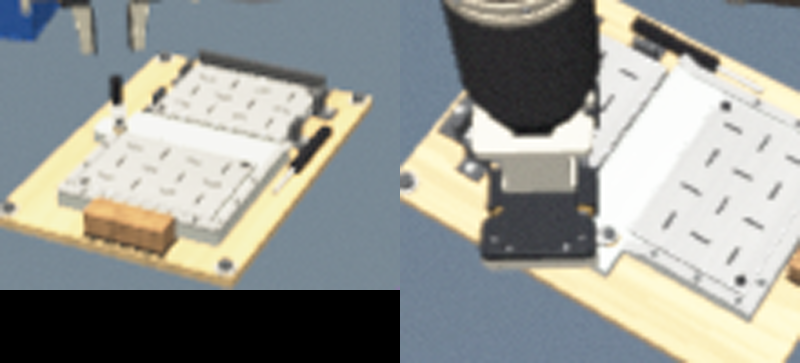

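In the side view the fingertips (87 and 137) straddle the grip (116), and in the scene view the plate is home. Descending.

Call:
{"op": "move_arm", "data": {
  "commands": [
    [[2,0,0,0],[1,0,0,0],[0.8,0,0,0],[0.6,0,0,0],[0,0,0,0],[0,0,0,0]]
  ]
}}

```text
clock: 16.4
tool_pos: [0.6436, -0.068, 0.0591]
orientation: [140.9, 90.0, -18.2]
force: [-0.3, -0.3, 0.4]
opening: 0.034
```

Call:
{"op": "move_arm", "data": {
  "commands": [
    [[0.6,0,0,0],[0.6,0,0,0],[0,0,0,0],[0,0,0,0]]
  ]
}}

```text
clock: 16.8
tool_pos: [0.6432, -0.0682, 0.0465]
orientation: [-8.0, 90.0, -167.1]
force: [-0.5, -0.9, 0.8]
opening: 0.0342
```

Call:
{"op": "move_arm", "data": {
  "commands": [
    [[0,0,0,0],[0,0,0,0],[0,0,0,0],[0,0,0,0]]
  ],
  "jaw": 2.0
}}

```text
clock: 17.2
tool_pos: [0.6434, -0.0681, 0.0469]
orientation: [172.6, 90.0, 13.6]
force: [0.2, -0.3, 0.5]
opening: 0.0204
```

```bash
python3 - <<'E'
from h import *
o,A=rep();print(A.T@o['force'])
# rigid rotation about pivot, radius 40: tool step per dq
for dq in (.1,.12,.14): print(dq, 4*np.sin(dq), 4*(1-np.cos(dq)))
E
```

```text
jig [110.6 -12.7] z 46.9 zaxis jig-heading -147.07 F [ 0.2 -0.3  0.5] j [ 11.2  27.  -15.   -0.  -48.    9.8] t 17.2
[-0.49987605  0.37691454 -0.03768824]
0.1 0.3993336665873126 0.019983338887896718
0.12 0.47884882915567745 0.028765456584535
0.14 0.558172458576946 0.03913601514945153
```

The loose cage is around the grip. I'll swing it by rigid rotation about the pivot, radius 40 mm, 0.09 rad per row.

Call:
{"op": "move_arm", "data": {
  "commands": [
    [[0,-0.016,0.36,0.09],[0,-0.016,0.36,0.09],[0,-0.016,0.36,0.09],[0,-0.016,0.36,0.09],[0,-0.016,0.36,0.09],[0,-0.016,0.36,0.09],[0,-0.016,0.36,0.09],[0,-0.016,0.36,0.09]]
  ]
}}

```text
clock: 18.0
tool_pos: [0.6156, -0.0686, 0.0471]
orientation: [-177.5, 89.9, -18.0]
force: [1.6, -2.4, 0.3]
opening: 0.0202
```

```bash
python3 - <<'E'
from h import *
o,A=rep();print(A.T@o['force']); q=-.577+.72; print('expect',88-40*np.sin(q),20.5-40*np.cos(q))
E
```

```text
jig [ 83.5 -19. ] z 47.1 zaxis jig-heading 171.47 F [ 1.6 -2.4  0.3] j [ 11.7  24.8 -18.8   0.  -46.3 -32.2] t 18.0
[-0.29314559  1.71564765 -2.35397044]
expect 82.29947479066561 -19.091716461120285
```

Tracking well, with about 2.4 N at the grip. Continuing.

Call:
{"op": "move_arm", "data": {
  "commands": [
    [[0,-0.016,0.36,0.09],[0,-0.016,0.36,0.09],[0,-0.016,0.36,0.09],[0,-0.016,0.36,0.09],[0,-0.016,0.36,0.09],[0,-0.016,0.36,0.09],[0,-0.016,0.36,0.09],[0,-0.016,0.36,0.09]]
  ]
}}

```text
clock: 18.8
tool_pos: [0.5936, -0.0502, 0.047]
orientation: [139.0, 90.0, -102.7]
force: [-0.8, -3.6, 1.6]
opening: 0.0199
```

Call:
{"op": "move_arm", "data": {
  "commands": [
    [[0,-0.016,0.36,0.09],[0,-0.016,0.36,0.09],[0,-0.016,0.36,0.09],[0,-0.016,0.36,0.09],[0,-0.016,0.36,0.09],[0,-0.014,0.32,0.08],[0,0,0,0],[0,0,0,0]]
  ]
}}

```text
clock: 19.6
tool_pos: [0.5892, -0.0293, 0.0469]
orientation: [-65.7, 90.0, 22.6]
force: [-0.0, -0.8, -0.2]
opening: 0.0202
```

```bash
python3 - <<'E'
from h import *
o,A=rep();print(A.T@o['force'])
E
```

```text
jig [49.5 14. ] z 46.9 zaxis jig-heading 100.2 F [-0.  -0.8 -0.2] j [  16.1   22.6  -22.6   -0.   -44.7 -107.9] t 19.6
[ 0.19779191  0.02028322 -0.82385303]
```

Call:
{"op": "move_arm", "data": {
  "commands": [
    [[0,-0.016,0.2,0.09],[0,-0.016,0.2,0.08],[0,0,0.2,0],[0,0,0.1,0],[0,0,0,0],[0,0,0,0]]
  ]
}}

```text
clock: 20.2
tool_pos: [0.5901, -0.0225, 0.0467]
orientation: [100.1, 90.0, 178.5]
force: [-0.8, -0.8, 0.4]
opening: 0.02
```

Call:
{"op": "move_arm", "data": {
  "commands": [
    [[0,0,0.1,0],[0,0,0.1,0],[0,0,0,0],[0,0,0,0]]
  ]
}}

```text
clock: 20.6
tool_pos: [0.5903, -0.0206, 0.0466]
orientation: [115.7, 90.0, -166.0]
force: [-2.1, -1.3, 0.7]
opening: 0.0204
```

Call:
{"op": "move_arm", "data": {
  "commands": [
    [[0,0,0.1,0],[0,0,0,0],[0,0,0,0]]
  ]
}}

```text
clock: 20.9
tool_pos: [0.5903, -0.0205, 0.0466]
orientation: [141.9, 89.9, -139.7]
force: [-0.9, -5.2, 0.7]
opening: 0.0199
```

```bash
python3 - <<'E'
from h import *
o,A=rep();print(A.T@o['force'])
E
```

```text
jig [48.7 22.9] z 46.6 zaxis jig-heading 90.31 F [-0.9 -5.2  0.7] j [ 1.700e+01  2.270e+01 -2.250e+01  1.000e-01 -4.490e+01 -1.187e+02] t 20.9
[-0.72534737 -0.16172582 -5.25243881]
```

The latch is at a hard limit: no motion, force rising. One more gentle push, then open and retreat upward.

Call:
{"op": "move_arm", "data": {
  "commands": [
    [[0,0,0.08,0],[0,0,0,0],[0,0,0,0]]
  ]
}}

```text
clock: 21.2
tool_pos: [0.5903, -0.0203, 0.0466]
orientation: [148.9, 89.9, -132.7]
force: [-1.2, -10.2, 1.0]
opening: 0.02
```

Call:
{"op": "move_arm", "data": {
  "commands": [
    [[0,0,0,0],[0,0,0,0],[0,0,0,0],[0,0,0,0]]
  ],
  "jaw": 3.4
}}

```text
clock: 21.6
tool_pos: [0.5915, -0.0183, 0.0469]
orientation: [-55.6, 89.9, 22.8]
force: [-0.1, 0.2, -0.2]
opening: 0.034
```

Call:
{"op": "move_arm", "data": {
  "commands": [
    [[-1,0,0,0],[-3,0,0,0],[-5,0,0,0],[-5,0,0,0],[0,0,-4,0],[0,0,-4,0],[0,0,-4,0],[0,0,-4,0]]
  ]
}}

```text
clock: 22.4
tool_pos: [0.5585, -0.1766, 0.188]
orientation: [-78.2, 89.9, 0.2]
force: [0.1, -0.2, 0.4]
opening: 0.034
```

Call:
{"op": "move_arm", "data": {
  "commands": [
    [[0,0,-4,0],[0,0,-4,0],[0,0,-4,0],[0,0,-4,0],[0,0,-4,0],[0,0,0,0],[0,0,0,0]]
  ]
}}

```text
clock: 23.1
tool_pos: [0.518, -0.3722, 0.1871]
orientation: [-74.3, 90.0, 3.9]
force: [0.3, 0.1, -0.1]
opening: 0.0341
```

```bash
python3 - <<'E'
from h import *
rep();snap('scene','s10')
a=cv2.imread('pics/s10.png')[175:305,190:345];cv2.imwrite('pics/s10b.png',cv2.resize(a,None,fx=4.6,fy=4.6,interpolation=cv2.INTER_CUBIC))
E
```

```text
jig [  50.9 -336.3] z 187.1 zaxis jig-heading 90.2 F [ 0.3  0.1 -0.1] j [-18.2  18.6  -7.5  -0.  -63.9 -83.5] t 23.1
```

View pics/s10b.png

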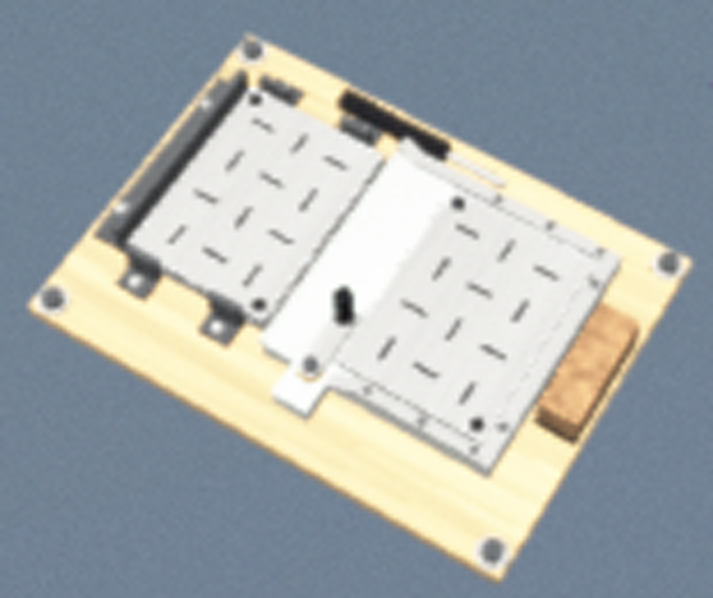

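The plate is home and square, and the latch lies across behind it with its grip at crop (344,303). The stack, cork block and deburrer are unchanged. One last numeric check, then I hand in.

```bash
python3 - <<'E'
from h import *
f=lambda u,v,z:np.round(wj(px('scene','s10',190+(u+.5)/4.6-.5,175+(v+.5)/4.6-.5,z=z)),1)
print('grip',f(342,296,.068),'hole -x',f(458,203,.0345),'hole +x',f(477,425,.0345),'stack holes',f(256,98,.030),f(259,305,.030),'before',f(256,94,.036),f(260,299,.036))
print(close_job())
E
```

```text
grip [49.5 19.9] hole -x [-64.8  37.8] hole +x [ 67.7 130.6] stack holes [ -66.5 -127. ] [ 67.1 -34.4] before [ -66.1 -126.3] [ 65.5 -34.2]
the job is handed in; nothing more can be done
None
```

The top plate is in the nest against the end stop, the latch is fully across behind it, and the job was handed in at about 23 s with the robot touching nothing.

- **Slide:** I pressed the closed fingertips on the plate, mostly with 11–16 N, and dragged it about 165 mm along the bed. Contact dropped to zero once when the plate's rear came off the stack. Re-pressing peaked at about 22 N. The push against the stop levelled off at about 4.5 N.
- **Latch:** I swung it with a loose cage around the grip until it hit its hard limit, where it took 10 N without moving. Then I opened the fingers and backed away.
- **Last checks:**
  - The plate's two hole positions put its centre at about x 1.5, y 84 mm in the jig frame (target x 0 ±3, y 85). The close-up before release showed only a hairline gap at the stop.
  - The grip measured at (49.5, 19.9) mm against (48, 20.5) expected.
  - The second plate's holes are within about 1 mm of where the top plate's were, so the stack did not visibly move, and nothing else on the jig looks disturbed.
- **Disagreement:** the magazine, nest and latch appeared about 9.5 mm off in both x and y from the frame I fitted to the board's corners. Two cameras agreed on this, so I worked from those features, and the numbers above are in that corrected frame.

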